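# Load, index and clamp boards on an inspection shuttle

### The job

Load every green power-supply board lying on the bench into a bay of its own on the aluminium shuttle, pushed square and flush against both the blue back fence and the blue rib on the bay's right (as seen from the robot). Then pump the red-ball ratchet lever, stroke by stroke and never shoving the shuttle itself, until the shuttle's white pointer stands at the red mark to the nearest tooth, and let the lever spring back. Last, open the blue vacuum valve to 45 degrees, its green tick, and leave the boards still flush and everything else on the bench where it was.

Things in the scene. Friction and masses are not known exactly. Their poses are not given: they have to be found in the camera images.
- board1: green power-supply board, 90 mm (its x) x 60 mm (its y) x 8 mm, lying flat. At its middle an aluminium heatsink 50 mm (x) x 24 mm (y) rises from 8 to 44 mm above the underside: grip it there, fingers closing along the board's y, tips at least 15 mm above the underside. 150 g. Origin: centre of the underside, z up. Either way round is right. May be absent (None)
- board2: green power-supply board, 90 mm (its x) x 60 mm (its y) x 8 mm, lying flat. At its middle an aluminium heatsink 50 mm (x) x 24 mm (y) rises from 8 to 44 mm above the underside: grip it there, fingers closing along the board's y, tips at least 15 mm above the underside. 150 g. Origin: centre of the underside, z up. Either way round is right. May be absent (None)
- board3: green power-supply board, 90 mm (its x) x 60 mm (its y) x 8 mm, lying flat. At its middle an aluminium heatsink 50 mm (x) x 24 mm (y) rises from 8 to 44 mm above the underside: grip it there, fingers closing along the board's y, tips at least 15 mm above the underside. 150 g. Origin: centre of the underside, z up. Either way round is right. May be absent (None)
- fixture: dark steel base plate of the indexing fixture, 170 mm (x) x 420 mm (y) x 12 mm, fixed on the bench. Origin on the bench at the middle of its depth; x points away from the robot, y to the left along the shuttle's travel, z up
- shuttle (a joint): travel of the shuttle along the fixture's +y, 0 to 0.13 m; friction of about 25 N holds it wherever it stands. The shuttle is an aluminium bed 115 mm (x) x 264 mm (y), top 30 mm above the bench, with three bays. At the left of its front edge it carries a steel rack, teeth 15 mm apart, 54 mm high over the bench, that sticks out to the left. The ratchet moves it only to +y
- seat1 (a point): right-hand (-y) bay: where the underside centre of a board lies when flush; axes as the fixture's. Bay floor at this height, 30 mm above the bench. Back fence at +x (14 mm high over the floor), rib at -y (8 mm thick, 12 mm high); the bay is 78 mm wide in y, 100 mm deep and open to the front. Bays are 86 mm apart
- seat2 (a point): middle bay: where the underside centre of a board lies when flush; axes as the fixture's. Bay floor at this height, 30 mm above the bench. Back fence at +x (14 mm high over the floor), rib at -y (8 mm thick, 12 mm high); the bay is 78 mm wide in y, 100 mm deep and open to the front. Bays are 86 mm apart
- seat3 (a point): left-hand (+y) bay: where the underside centre of a board lies when flush; axes as the fixture's. Bay floor at this height, 30 mm above the bench. Back fence at +x (14 mm high over the floor), rib at -y (8 mm thick, 12 mm high); the bay is 78 mm wide in y, 100 mm deep and open to the front. Bays are 86 mm apart
- pointer (a point): tip of the white pointer on the back of the shuttle; moves with it
- mark: red mark on the rail at the back of the fixture, 10 mm wide; its y runs as the fixture's. The shuttle is right when the pointer's y in this frame is nearest 0; at the start the pointer is short of it (negative)
- ratchet_lever (a joint): angle of the upright ratchet lever at the fixture's left front: -0.225 (rest, leaning right; a spring returns it) to +0.225 rad (stop, leaning left). Pushing it left its pawl carries the shuttle to +y; going back the pawl rides over the teeth. A full stroke moves the shuttle one tooth, at most 15 mm (the first stroke may move it less). It must go right back to rest to catch the next tooth
- lever_ball (a point): centre of the red ball, 28 mm across, on top of the ratchet lever, about 120 mm above the bench. It swings in the fixture's y-z plane about a pivot 118 mm from it, straight below when the lever reads 0. A stroke takes about 10 to 15 N here, the spring return 2 to 4 N. The lever below it is 14 mm wide (y) and 8 mm thick
- valve (a joint): opening of the vacuum ball valve in front of the shuttle: 0 closed to 1.571 rad open, growing clockwise seen from above; friction of 0.12 N m keeps it where it is left. Wanted: 0.785 (45 degrees). White dial under the handle: black ticks at 0 and 90 degrees, green tick at 45
- valve_grip (a point): grip point in the blue valve handle, 55 mm from its turning axis, 71 mm above the bench; y of this frame points outward along the handle. The handle bar is 12 mm wide and 24 mm tall (58 to 82 mm above the bench) and ends 20 mm beyond this point
- manifold: brass body of the vacuum valve, fixed on the bench; origin under the valve's turning axis; at valve angle 0 the handle points along its y, at 90 degrees along its x
- tape: bystander: yellow tape roll, 90 mm across, 18 mm high, lying flat; origin at its underside
- screwdriver: bystander: screwdriver lying on the bench
- bottle: bystander: amber bottle, 50 mm across, 120 mm tall, upright
- brush: bystander: brush lying on the bench
- reel: bystander: black component reel, 120 mm across, 14 mm high
- carton: bystander: blue carton 80 x 120 x 45 mm
Mind the look-alikes: they are no part of the job. What is shaped like the manifold but pink or purple is not meant.

How it is judged:
By the outcome, as a careful person would: the job done as asked, in the order asked, and still so for the second after the job is handed in, with the robot touching nothing.
Of board1, board2, board3 only 2 to 3 are there at a start; the rules pass over those that are not, and their reading is None.
At some moment in a run one of board1, board2, board3 may be knocked a few centimetres aside while the robot is not near it.
Once in a run the grip may slacken for a moment while it holds something.
It also fails if it takes over 208 s, if anything falls off the work surface, if the arm or the gripper's body presses on something with over 40 N, if the wrist force passes 120 N, or if a joint passes its speed limit or range.

### The arm

A 7-joint arm with a two-finger parallel gripper is mounted at the origin on the work surface. World frame = base frame: x ahead of the robot, y to its left, z up, the work surface at z = 0. Lengths are in mm, angles in rad, forces in N, time in s.
With the tool pointing down it reaches from about 400 to 875 mm from the base axis. Payload 6.5 kg.
Tool frame: the origin (TCP) lies at the very end of the fingers, on their centre line; the grasp point (between the pads) lies 19 mm behind it; z points along the fingers, y is the line along which they close (so a half turn about z gives the same grasp; the last joint's range is limited). The gripper opens to 88 mm and grips with 3 to 60 N. Pads are 18 mm wide; open, the fingers measure 123 mm over their backs; the gripper's body (75 mm by 187 mm) begins 45 mm behind the grasp point.
Start: joints at [-1.385, 0.536, -0.004, 1.538, 0.003, 1.067, -0.071], TCP at [161.942, 629.496, 207.116] pointing down, gripper open.
Joint ranges: [-2.7, 2.7], [-0.37, 2.16], [-1.27, 1.26], [0.24, 2.4], [-1.31, 4.45], [0.19, 1.91], [-2.76, 2.76]. Speed limits (rad/s): [2.39, 2.39, 3.14, 3.14, 3.14, 3.14, 3.14].

### API

Orientations are given as a unit quaternion [w, x, y, z].
In Python, from cell import bot gives the robot as it stands. Calls block until the motion is done:
- bot.goto(position, orientation): joint-space move of the TCP to a pose.
- bot.move_linear(position, rot=None, feed=150): straight line of the TCP; rot=None keeps the orientation; feed is the mean speed in mm/s.
- bot.move_joints(angles): joint-space move.
- bot.move_gripper(opening, strength=None): finger opening in mm; strength is the grip in N (None keeps the last); returns when the fingers have stopped.
- bot.wait(seconds).
- bot.inverse_kinematics(position, orientation): joint angles nearest the present ones, or None.
- bot.get_image(name): name is "scene" or "side" or "wrist"; returns a dict with "image" (480x640x3 uint8, red, green, blue), "fov_y" (degrees; the focal length in pixels is half the picture's height over the tangent of half this angle, whatever the lens; pixels are square), "cx", "cy" (the principal point, pixels), "k1" (the pictures are not rectified: a ray, as slopes to the right and down, at radius r is drawn at 1 + k1 r^2 times it, then the intrinsics apply), "world_from_camera" (4x4, takes a point from camera to world coordinates). Camera axes: x right, y up, looking along -z (the intrinsics and any distortion apply to the point x, -y, -z); pixel columns grow to the right and rows downward; lengths in mm; the calibration is good to about 2 mm. A picture is of the moment at which its call begins. There is no depth.
A pose or a line that the arm cannot do raises bot.Unreachable and nothing moves.
- bot.job_done(): hands the job in; it is judged then, once.
Readings, each from a call of its own:
- bot.get_t(): time.
- bot.get_joint_positions(): joint angles.
- bot.get_dq(): joint speeds.
- bot.get_joint_torque(): joint torques, N m.
- bot.get_tool_pos(): TCP position.
- bot.get_tool_rot(): TCP orientation.
- bot.get_wrist_force(): force on the tool from outside, world axes, zero at the start.
- bot.get_wrist_torque(): the same for the moment, N m.
- bot.get_opening(): finger opening in mm.
- bot.get_grasp_force(): force on a finger pad.
Only numpy, scipy, OpenCV 4.12 (cv2) and the standard library are available. Lean on these libraries where they do the work, as an engineer would, in place of code of your own. Each camera call takes 0.05 s, during which the arm holds its last target. There are 200 camera calls.

## Working session

There is one attempt and no reset: what is moved stays moved. The work goes in short steps, each a Python script; the robot and the scene stay as the last script left them, time stands still between calls to the robot, and variables do not carry over. Pictures are saved under pics/ and viewed, at most 14 in all, crops included, and the job is handed in when it is done.

```bash
ls; mkdir -p pics
python3 - <<'E'
from cell import bot
import cv2,numpy as np
for n in("scene","side","wrist"):
    d=bot.get_image(n);cv2.imwrite(f"pics/{n}0.png",d["image"][:,:,::-1]);np.set_printoptions(precision=3,suppress=True)
    print(n,d["fov_y"],d["cx"],d["cy"],d["k1"],d["world_from_camera"].tolist())
print(bot.get_t(),bot.get_tool_rot())
E
```

```text
pics
scene 51.106800190106384 321.9559198327827 232.30899185738727 -0.12208369871739534 [[0.8606057605151326, -0.374428342560443, 0.3451972497799042, 913.8497533613214], [0.5092446220760403, 0.6397008753140845, -0.5757192935876175, -707.6015491437167], [-0.005257361962138723, 0.6712571835070622, 0.7412058781036248, 1005.7764178572733], [0.0, 0.0, 0.0, 1.0]]
side 45.422532390736094 321.627579641442 235.17333288075267 0.005256342430795539 [[-0.9991754683037345, 0.02220497768948189, -0.03399003539013575, 451.02769931083236], [-0.039609945507879225, -0.7169174063777496, 0.6960319566294809, 890.6486217204135], [-0.008912673946459993, 0.6968043996692403, 0.7172058232088707, 994.6923800210662], [0.0, 0.0, 0.0, 1.0]]
wrist 70.1455156717316 319.784966093039 239.6606141447871 0.013657922859916379 [[0.24841035979428044, -0.9367795616822568, -0.24644745070962643, 98.21399925663094], [0.9686519481485166, 0.23960835388141824, 0.06558384022241485, 645.1344065944863], [-0.0023867331141873677, -0.25501350859245603, 0.9669345448066307, 384.4644625570399], [0.0, 0.0, 0.0, 1.0]]
0.15 [-0.     0.126  0.992 -0.001]
```

View pics/scene0.png

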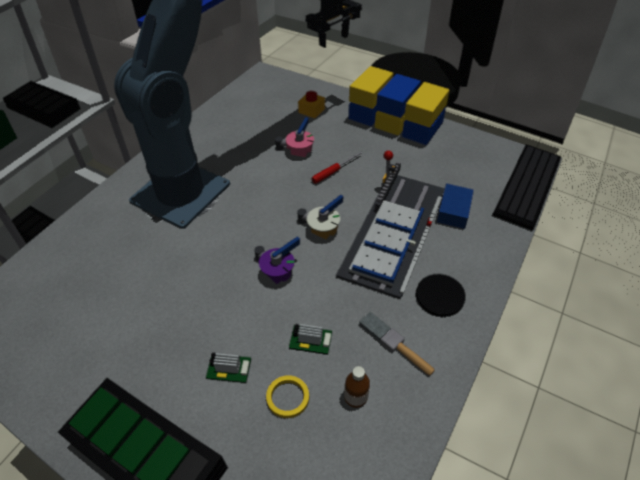

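View pics/side0.png

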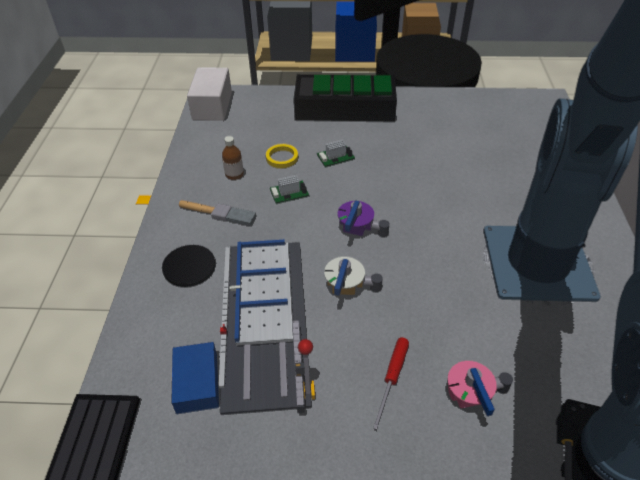

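The scene view shows two boards at about (228,367) and (311,338). The white-dial valve is at (322,222), with pink and purple look-alikes nearby. The shuttle is around (388,240), the red ball at (389,156) and the red mark at (429,222). The side view agrees: boards at (335,153) and (289,189), ball at (305,347), mark at (223,330), pointer at (235,289).

```bash
cat > h.py <<'E'
from cell import bot
import cv2,numpy as np
np.set_printoptions(precision=3,suppress=True)
def ray(d,uv):
    f=240/np.tan(np.radians(d["fov_y"]/2)); K=np.array([[f,0,d["cx"]],[0,f,d["cy"]],[0,0,1.]])
    p=cv2.undistortPoints(np.array([[uv]],float),K,np.array([d["k1"],0,0,0.]))[0,0]
    T=np.array(d["world_from_camera"]); return T[:3,3],T[:3,:3]@np.array([p[0],-p[1],-1.])
def onz(d,uv,z):
    o,r=ray(d,uv); return (o+r*(z-o[2])/r[2])
def two(d1,u1,d2,u2):
    (a,r),(b,s)=ray(d1,u1),ray(d2,u2)
    t=np.linalg.lstsq(np.c_[r,-s],b-a,rcond=None)[0]
    p,q=a+t[0]*r,b+t[1]*s; return (p+q)/2,np.linalg.norm(p-q)
def pix(d,P):
    f=240/np.tan(np.radians(d["fov_y"]/2));T=np.array(d["world_from_camera"])
    c=T[:3,:3].T@(np.array(P,float)-T[:3,3]);x,y=c[0]/-c[2],-c[1]/-c[2];k=1+d["k1"]*(x*x+y*y)
    return np.array([d["cx"]+f*k*x,d["cy"]+f*k*y])
def down(a):
    """tool down, its y (closing line) at world angle a"""
    from scipy.spatial.transform import Rotation as R
    y=np.array([np.cos(a),np.sin(a),0]);z=np.array([0,0,-1.]);x=np.cross(y,z)
    q=R.from_matrix(np.c_[x,y,z]).as_quat(); return [q[3],q[0],q[1],q[2]]
def snap(n,name=None):
    d=bot.get_image(n)
    if name: cv2.imwrite(f"pics/{name}.png",d["image"][:,:,::-1])
    return d
def mask(d,lo,hi):
    return cv2.inRange(cv2.cvtColor(d["image"],cv2.COLOR_RGB2HSV),np.array(lo),np.array(hi))
def blobs(m,amin=15):
    n,l,s,c=cv2.connectedComponentsWithStats(m)
    return [(s[i,4],c[i],l==i) for i in range(1,n) if s[i,4]>=amin]
E
python3 - <<'E'
from h import *
s=snap("scene");e=snap("side")
print("ball",two(s,(389,156),e,(305,347)),"mark",two(s,(429,222),e,(223,330)))
print("b1",two(s,(228,357),e,(336,146)),"b2",two(s,(312,329),e,(289,182)),"b1p",onz(e,(336,155),8),onz(e,(289,190),8))
print("valve tip..",onz(s,(322,222),45),onz(e,(345,275),45), "grip tip",two(s,(339,199),e,(339,291)))
print("shuttle pts",[onz(e,p,44) for p in((238,243),(285,241),(238,336),(237,305),(240,272))])
E
```

```text
ball (array([513.47 , 321.285, 118.728]), np.float64(4.689099692262613)) mark (array([687.036, 227.846,  29.303]), np.float64(2.389980936963894))
b1 (array([ 472.655, -370.779,   43.103]), np.float64(4.982837961615061)) b2 (array([ 589.74 , -219.098,   41.537]), np.float64(6.346610544290759)) b1p [ 470.209 -378.095    8.   ] [ 589.069 -227.907    8.   ]
valve tip.. [447.856  70.221  45.   ] [440.766  87.395  45.   ] grip tip (array([453.559, 149.188,  66.266]), np.float64(1.466550484909719))
shuttle pts [array([686.127,  -1.142,  44.   ]), array([579.219, -10.784,  44.   ]), array([650.337, 250.839,  44.   ]), array([663.22 , 174.828,  44.   ]), array([669.466,  85.337,  44.   ])]
```

Run:
```python
from h import *
bot.goto([590,130,330],down(np.pi/2+.14)); print(bot.get_tool_pos(),bot.get_joint_positions())
d=snap("wrist","w1");print(np.array(d["world_from_camera"]))
bot.goto([530,-280,330],down(np.pi/2)); print(bot.get_joint_positions())
d=snap("wrist","w2");print(np.array(d["world_from_camera"]),bot.get_t())
```

```text
[589.687 131.211 329.731] [-0.518  0.363  0.305  1.528 -0.112  1.269  1.515]
[[ -0.142  -0.957  -0.252 524.732]
 [  0.99   -0.137  -0.036 121.682]
 [ -0.001  -0.254   0.967 507.899]
 [  0.      0.      0.      1.   ]]
[ 0.01   0.377  0.545  1.55  -0.202  1.271  2.158]
[[  -0.003   -0.967   -0.255  465.28 ]
 [   1.      -0.003   -0.001 -278.832]
 [  -0.      -0.255    0.967  507.933]
 [   0.       0.       0.       1.   ]] 4.2667
```

View pics/w1.png

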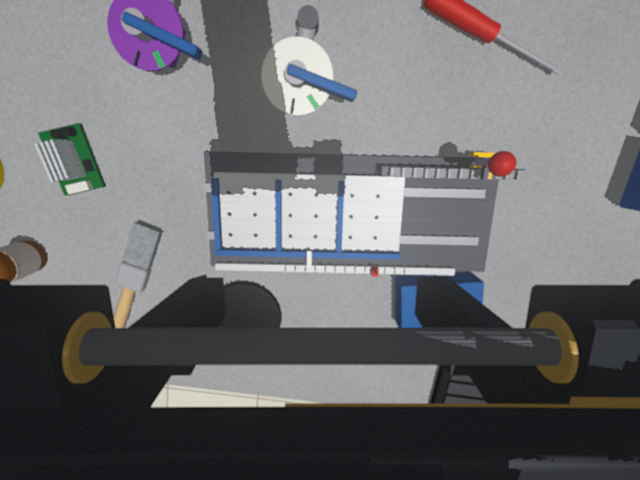

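View pics/w2.png

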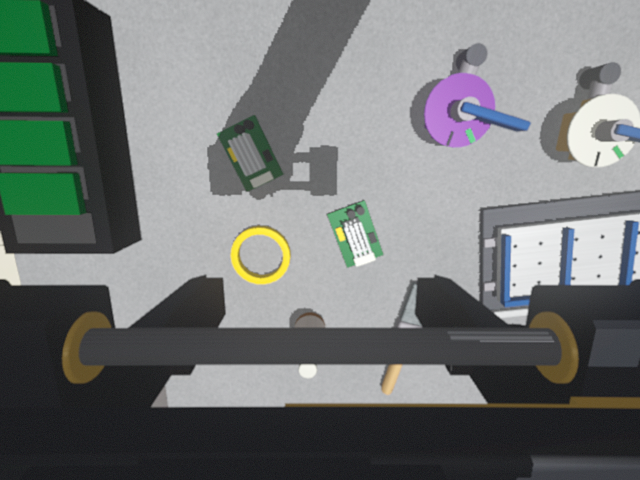

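w1 shows the following:
- The shuttle ribs are at columns of about 217, 279 and 340, and the fence is at row 254.
- The pointer is at (309,258), the mark at (375,271) and the ball at (503,164).
- The valve hub is at (296,72), with the handle end at (354,95) and the green tick at (313,101).

w2 shows the boards at (250,152) and (354,234). The green slabs in the rack at the left are decoys.

```bash
cat >> h.py <<'E'
def boards(d):
    """boards seen in a wrist picture: [(x,y,angle of long axis,size)]"""
    m=mask(d,(45,80,30),(85,255,200)); m=cv2.morphologyEx(m,cv2.MORPH_CLOSE,np.ones((9,9)))
    out=[]
    for a,c,l in blobs(m,300):
        cn=max(cv2.findContours(l.astype(np.uint8),cv2.RETR_EXTERNAL,cv2.CHAIN_APPROX_NONE)[0],key=cv2.contourArea)
        P=np.array([onz(d,p,8)[:2] for p in cv2.convexHull(cn)[:,0]],np.float32)
        (x,y),(w,h),_=r=cv2.minAreaRect(P); b=cv2.boxPoints(r)
        e=[b[1]-b[0],b[2]-b[1]]; e=max(e,key=np.linalg.norm)
        if 75<max(w,h)<110 and 45<min(w,h)<80: out.append((x,y,np.arctan2(e[1],e[0])%np.pi,w,h,c))
    return out
E
python3 - <<'E'
from h import *
d=snap("wrist")
for b in boards(d):print(b)
bot.goto([590,130,330],down(np.pi/2+.14)); bot.wait(.2)
d=snap("wrist")
T=np.array(d["world_from_camera"])
# red
for h in((0,8),(172,180)):
  for a,c,l in blobs(mask(d,(h[0],150,60),(h[1],255,255)),8): print("red",a,c,onz(d,c,120)[:2],onz(d,c,30)[:2])
for a,c,l in blobs(mask(d,(100,120,50),(125,255,255)),30):
  ys,xs=np.where(l);print("blue",a,c,xs.min(),xs.max(),ys.min(),ys.max())
g=d["image"]; big=cv2.resize(g[45:285,190:530],None,fx=2.3,fy=2.3,interpolation=cv2.INTER_CUBIC)
cv2.imwrite("pics/w1c.png",big[:,:,::-1]); np.save("w1.npy",d,allow_pickle=True)
E
```

```text
(471.4917297363281, -377.42919921875, np.float32(0.43450058), 87.12174224853516, 57.861568450927734, array([258.792, 151.155]))
(588.4362182617188, -225.28240966796875, np.float32(0.36698988), 88.77298736572266, 57.656219482421875, array([354.195, 228.739]))
red 1504 [466.85   16.713] [379.027 246.394] [345.157 275.808]
red 432 [505.718 162.535] [510.922 324.147] [507.629 371.586]
red 11 [375.909 273.091] [658.337 205.917] [689.22  225.947]
blue 916 [163.807  35.397] 125 202 13 58
blue 621 [323.47   81.417] 290 357 65 98
blue 462 [633.667 188.535] 623 639 156 207
blue 1058 [251.903 235.353] 214 307 191 256
blue 212 [341.278 223.575] 339 344 196 251
blue 419 [358.742 254.733] 315 402 252 257
blue 422 [473.903 288.678] 456 485 279 305
blue 630 [409.595 307.46 ] 400 422 285 327
```

View pics/w1c.png

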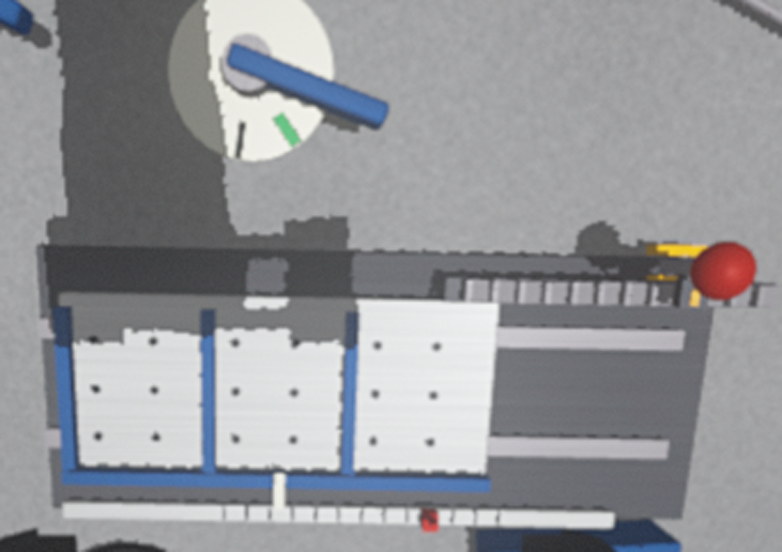

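The crop (2.3×, offset (190,45)) shows the bay floor corners at about (77,467), (216,469) and (357,471). The pointer base is at (279,488) and the mark at (429,519). The black 90° tick is at (240,140), the green tick at (286,129) and the handle end at (380,113).

Run:
```python
from h import *
d=np.load("w1.npy",allow_pickle=True).item()
C=lambda x,y,z:onz(d,(x/2.3+190,y/2.3+45),z)[:2]
c=[C(77,467,30),C(216,469,30),C(357,471,30)];print("corners",c)
# rib lines at floor: front ends
print("bed left back/front",C(489,472,30),C(499,303,30))
print("fence top outer",C(65,484,44),C(488,490,44),"inner",C(75,472,44),C(488,478,44))
rib=[C(205,466,42),C(202,312,42)];print("rib2 left side top",rib)
fx=(c[2]-c[0])/np.linalg.norm(c[2]-c[0]);print("yaw from corners",np.arctan2(-fx[0],fx[1]))
print("rail yaw",C(64,503,30),C(613,515,30),C(64,519,30),C(613,528,30))
print("pointer",C(279,476,40),C(279,500,40),"mark",C(429,519,30))
print("hub",C(247,60,82),"end",C(382,112,75),"green",C(279,117,45),C(293,142,45),"black",C(242,124,45),C(239,156,45))
```

```text
corners [array([681.857,  -0.656]), array([671.   ,  86.541]), array([659.928, 175.204])]
bed left back/front [648.987 258.081] [544.536 242.918]
fence top outer [689.222  -3.726] [656.846 255.724] inner [680.641   1.862] [649.23  254.183]
rib2 left side top [array([666.363,  80.433]), array([573.164,  68.545])]
yaw from corners 0.1240565708766952
rail yaw [707.004  -7.263] [666.21  342.412] [717.863  -6.572] [674.864 344.521]
pointer [667.03  126.527] [682.597 128.6  ] mark [685.32  226.158]
hub [443.457  81.888] end [456.617 152.519] green [462.128  99.399] [473.732 108.732] black [468.468  79.768] [485.057  80.088]
```

```bash
cat >> h.py <<'E'
YAW=.121; EX=np.array([np.cos(YAW),np.sin(YAW),0]); EY=np.array([-np.sin(YAW),np.cos(YAW),0]); EZ=np.array([0,0,1.])
SEAT={1:np.array([633.6,23.7,30]),2:np.array([622.7,110.9,30])}
def guarded(u,dist,thr,step=1.5,feed=40):
    """move along u until the force against the motion grows by thr; returns distance, force"""
    bot.wait(.15); p=np.array(bot.get_tool_pos()); f0=np.array(bot.get_wrist_force()); s=0
    while s<dist:
        s+=step; bot.move_linear(list(p+s*u),feed=feed)
        f=-(np.array(bot.get_wrist_force())-f0)@u
        if f>thr: return s,f
    return s,f
def pick(b):
    x,y,a=b[:3]; q=down(a+np.pi/2)
    bot.move_gripper(60,30); bot.goto([x,y,120],q); bot.move_linear([x,y,18.5]); bot.move_gripper(0,30)
    print("grip",bot.get_opening(),bot.get_grasp_force()); bot.move_linear([x,y,120])
    print("lift",bot.get_opening(),bot.get_grasp_force(),bot.get_wrist_force())
E
python3 - <<'E'
from h import *
s=snap("scene");e=snap("side")
print("bottle",onz(s,(358,371),120),onz(e,(229,142),120),two(s,(358,371),e,(229,142)))
bot.goto([500,-330,330],down(np.pi/2)); bot.wait(.2); B=boards(snap("wrist"))
for b in B:print(b)
b=min(B,key=lambda b:b[1]); pick(b); print(bot.get_t())
snap("wrist","p1");snap("scene","s1")
E
```

```text
bottle [ 743.883 -293.678  120.   ] [ 739.827 -279.465  120.   ] (array([ 742.399, -289.996,  112.135]), np.float64(0.052801674738763606))
(471.78399658203125, -377.2365417480469, np.float32(0.42872182), 88.21504974365234, 58.01656723022461, array([286.544, 170.693]))
(588.2062377929688, -225.4188232421875, np.float32(0.3567994), 88.9507064819336, 58.29464340209961, array([382.178, 246.294]))
grip 0.21554668675996116 0.0
lift 0.6003157392358451 0.0 [ 0.383 -0.127 -0.277]
12.2167
```

View pics/p1.png

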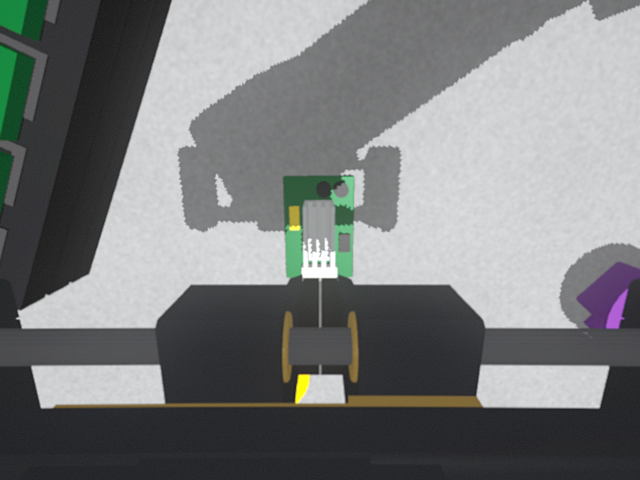

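The fingers are shut empty. The board lies at about (320,228), closer to the robot than the grip line, so I'll check whether it was knocked or my estimate was off.

Run:
```python
from h import *
d=snap("wrist");print(bot.get_tool_pos(),np.array(d["world_from_camera"]));print(boards(d),"tcp px",pix(d,bot.get_tool_pos()),pix(d,[471.8,-377.2,8]))
s=snap("scene");e=snap("side")
for v,n in((s,"scene"),(e,"side")):
  for a,c,l in blobs(cv2.morphologyEx(mask(v,(45,80,30),(85,255,200)),cv2.MORPH_CLOSE,np.ones((7,7))),100):print(n,a,c,onz(v,c,8))
```

```text
[ 471.066 -376.705  118.78 ] [[  -0.416   -0.88    -0.23   411.562]
 [   0.909   -0.403   -0.106 -404.193]
 [   0.001   -0.253    0.967  296.956]
 [   0.       0.       0.       1.   ]]
[(471.9187927246094, -377.38128662109375, np.float32(0.4364952), 90.12734985351562, 59.05582809448242, array([317.42, 220.09]))] tcp px [319.823 272.766] [318.8   228.927]
scene 355 [316.628 356.8  ] [ 627.521 -257.073    8.   ]
scene 239 [237.126 372.715] [ 499.503 -378.308    8.   ]
scene 5466 [128.149 437.002] [ 395.243 -611.976    8.   ]
side 192 [318.203  85.052] [ 535.466 -739.245    8.   ]
side 683 [373.741  83.521] [ 356.928 -752.867    8.   ]
side 146 [338.692 159.651] [ 462.355 -357.681    8.   ]
side 211 [281.218 189.209] [ 609.589 -230.413    8.   ]
```

Run:
```python
from h import *
x,y=471.9,-377.4
bot.move_gripper(60,30);print(bot.get_opening())
bot.move_linear([x,y,60]);print(bot.get_tool_pos(),bot.get_wrist_force())
bot.move_linear([x,y,18.5]);print(bot.get_tool_pos(),bot.get_wrist_force(),bot.get_opening())
snap("wrist","p2")
bot.move_gripper(15,30);print(bot.get_opening(),bot.get_grasp_force(),bot.get_t())
```

```text
59.867608856037556
[ 472.061 -377.603   60.283] [ 0.484 -0.039  0.193]
[ 472.114 -377.633   19.024] [ 0.312  0.13  -0.011] 59.97358181730971
14.88588592130787 0.0 15.2583
```

View pics/p2.png

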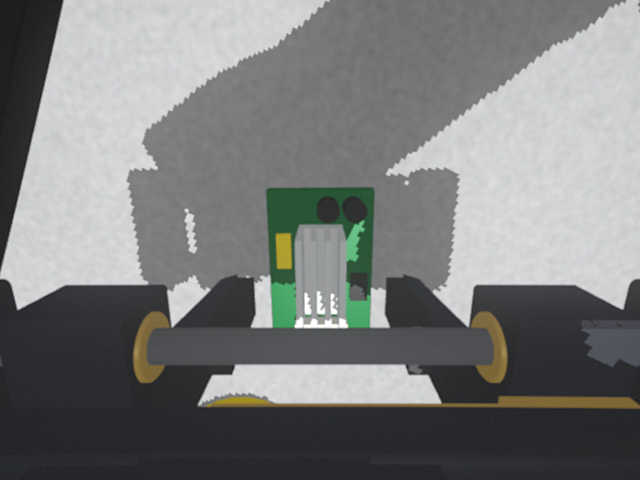

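Run:
```python
from h import *
bot.move_gripper(60,30)
s=snap("scene");e=snap("side")
for d,n in((s,0),(e,1)):
    p=pix(d,bot.get_tool_pos()); print(n,p)
    u,v=p.astype(int); u0,v0=max(u-65,0),max(v-90,0); print(u0,v0)
    c=cv2.resize(d["image"][v0:v0+150,u0:u0+130],None,fx=3,fy=3,interpolation=cv2.INTER_CUBIC)
    im=c if n==0 else np.hstack([im[:390],c[:390]]) if c.shape[0]>=390 else np.hstack([im[:c.shape[0]],c])
cv2.imwrite("pics/c2.png",im[:,:,::-1])
```

```text
0 [226.524 364.171]
161 274
1 [335.415 152.115]
270 62
```

View pics/c2.png

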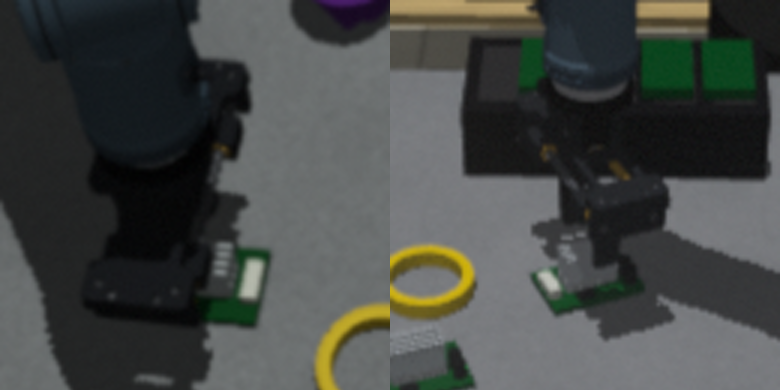

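Run:
```python
from h import *
bot.move_gripper(15,30); snap("wrist","p3"); print(bot.get_opening(),bot.get_tool_pos())
bot.move_gripper(60,30); p=bot.get_tool_pos(); bot.move_linear([p[0],p[1],100])
bot.move_linear([420,-270,100]); bot.move_gripper(0,30); bot.move_linear([420,-270,8])
print(bot.get_wrist_force(),bot.get_tool_pos()); print(guarded(-EZ,45,5,1.5,60),bot.get_tool_pos()); p=bot.get_tool_pos(); bot.move_linear([p[0],p[1],60]);print(bot.get_t())
```

```text
15.072775339668695 [ 471.892 -377.406   18.51 ]
[ 0.694 -0.348 -0.162] [ 420.405 -270.321    8.493]
(40.5, np.float64(6.485813130959129)) [ 420.96  -270.578  -31.117]
28.7917
```

View pics/p3.png

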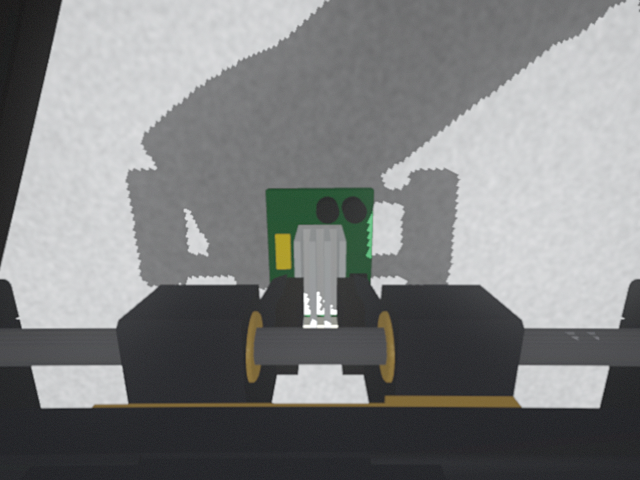

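Probing the bench shows the fingertips really end about 31 mm above the reported TCP, and p3's finger scale agrees. That means the fingers closed just above the heatsink. I'll correct for this in z and pick again.

```bash
cat >> h.py <<'E'
DZ=-31.   # reported TCP minus true finger tip height (probed on the bench)
def at(p,z): return [float(p[0]),float(p[1]),float(z+DZ)]
def pick(b):
    x,y,a=b[:3]; q=down(a+np.pi/2)
    bot.move_gripper(60,30); bot.goto(at((x,y),90),q); bot.move_linear(at((x,y),18)); bot.move_gripper(0,30)
    print("grip",bot.get_opening(),bot.get_grasp_force()); bot.move_linear(at((x,y),100))
    print("lift",bot.get_opening(),bot.get_grasp_force(),bot.get_wrist_force())
def place(k):
    q=down(YAW+np.pi/2); p=SEAT[k]-6*EX+6*EY
    bot.goto(at(p,110),q); print("over",bot.get_opening(),bot.get_grasp_force())
    bot.move_linear(at(p,55)); r=guarded(-EZ,10,3,1); print("down",r,bot.get_tool_pos()-np.array(at(p,48)),bot.get_opening())
def push(k,n=1):
    """after release: push against the rib (finger left of the heatsink), then the fence (closed, from the front)"""
    s=SEAT[k]; q=down(YAW+np.pi/2)
    for _ in range(n):
        bot.move_gripper(44,30); r=guarded(-EY,24,5); print("rib",r,(np.array(bot.get_tool_pos())-s)@EY)
        bot.move_linear(list(np.array(bot.get_tool_pos())+EY*(r[0] if r[0]<9 else 9)))
        bot.move_linear(at(bot.get_tool_pos(),95)); bot.move_gripper(0)
        p=s-50*EX; bot.move_linear(at(p,95)); bot.move_linear(at(p,52))
        r=guarded(EX,32,5); print("fence",r,(np.array(bot.get_tool_pos())-s)@EX)
        bot.move_linear(list(np.array(bot.get_tool_pos())-EX*8)); bot.move_linear(at(bot.get_tool_pos(),95))
E
python3 - <<'E'
from h import *
bot.move_linear([420,-270,100]);pick((471.9,-377.4,.433))
print(bot.get_t())
if bot.get_opening()>18: place(1)
print(bot.get_t())
E
```

```text
grip 23.98662808749282 29.99851678032428
lift 23.853633167882432 29.99813797418028 [ 0.246  0.127 -1.305]
32.7167
over 23.923288749842744 29.99903650023043
down (9, np.float64(8.839253008133179)) [ 1.206 -0.182  0.186] 23.56402179484357
37.2333
```

```bash
python3 - <<'E'
s=open('h.py').read()
i=s.index("def push(")
s=s[:i]+'''def push(k,rib=True,fence=True):
    """after release, gripper straddling the heatsink: rib push by the left finger, then fence push, closed, from the front"""
    s=SEAT[k]; tp=lambda:np.array(bot.get_tool_pos())
    if rib:
        bot.move_gripper(44); p=s+((tp()-s)@EX)*EX+7*EY
        bot.move_linear(at(p,46)); r=guarded(-EY,22,2,.6,30); print("rib",r,(tp()-s)@EY,(tp()-s)@EX)
        bot.move_linear(list(tp()+EY*8)); bot.move_linear(at(tp(),95))
    if fence:
        bot.move_gripper(0); p=s-46*EX
        bot.move_linear(at(p,95)); bot.move_linear(at(p,47))
        r=guarded(EX,34,2.5,.6,30); print("fence",r,(tp()-s)@EX)
        bot.move_linear(list(tp()-EX*8)); bot.move_linear(at(tp(),95))
'''
open('h.py','w').write(s)
E
python3 - <<'E'
from h import *
push(1); print(bot.get_t(),bot.get_wrist_force())
bot.goto([530,-30,330],down(np.pi/2+YAW)); bot.wait(.2)
d=snap("wrist","w3"); print(boards(d)); p=pix(d,SEAT[1]);print(p,bot.get_t())
u,v=p.astype(int);v0=max(v-70,0);c=d["image"][v0:v0+140,u-100:u+160]; cv2.imwrite("pics/w3c.png",cv2.resize(c,None,fx=3,fy=3,interpolation=cv2.INTER_CUBIC)[:,:,::-1])
E
```

```text
rib (14.999999999999995, np.float64(2.838910433717013)) -7.567001311226581 -4.9125586366788
fence (8.999999999999998, np.float64(4.95756938103746)) -36.502382438483885
51.35 [ 0.171 -0.475 -1.09 ]
[(617.9823608398438, -242.91236877441406, np.float32(0.36844325), 87.99734497070312, 59.38249588012695, array([175.92 , 228.839]))]
[347.432 272.879] 52.675
```

View pics/w3c.png

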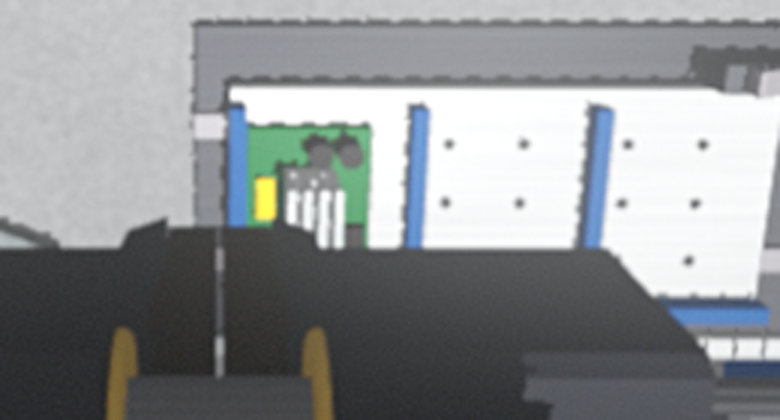

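w3c shows the bay-1 board square against its rib. Board 2 has been knocked to about (618,-243), so I'll look again and pick it with a narrow opening because the tape is close.

```bash
sed -i 's/^SEAT={.*/SEAT={1:np.array([633.6,23.7,30])+2.4*EY-1.5*EX,2:np.array([622.7,110.9,30])+2.4*EY-1.5*EX}/; s/bot.move_gripper(60,30); bot.goto/bot.move_gripper(40,30); bot.goto/' h.py
python3 - <<'E'
from h import *
bot.goto([560,-250,330],down(np.pi/2)); bot.wait(.2); d=snap("wrist"); B=boards(d); print(B)
for a,c,l in blobs(mask(d,(22,150,80),(32,255,255)),100):
    print("tape",a,onz(d,c,18))
b=[b for b in B if abs(b[0]-615)<60 and abs(b[1]+240)<60][0]; pick(b); print(bot.get_t())
if bot.get_opening()>18: place(2)
print(bot.get_t())
E
```

```text
[(618.3526000976562, -243.9952850341797, np.float32(0.3683161), 88.79080963134766, 58.072200775146484, array([322.607, 228.274])), (640.4004516601562, 43.265625, np.float32(0.10525217), 96.39376068115234, 58.262386322021484, array([506.412, 239.135]))]
tape 1255 [ 619.197 -368.405   18.   ]
grip 23.95917331473307 30.00046307221055
lift 23.542078114362912 29.999877233058214 [ 0.001 -1.292 -2.15 ]
57.3333
over 23.825807909664444 29.999794545583427
down (8, np.float64(8.653156163313355)) [ 1.164 -0.157  1.109] 23.760724550767634
61.3583
```

Run:
```python
from h import *
push(2); print(bot.get_t())
bot.goto([605,60,330],down(np.pi/2+YAW)); bot.wait(.2)
d=snap("wrist"); np.save("w4.npy",d,allow_pickle=True); p=pix(d,(SEAT[1]+SEAT[2])/2);print(p)
u,v=p.astype(int);v0=max(v-80,0);c=d["image"][v0:v0+130,u-80:u+95];print(u-80,v0)
cv2.imwrite("pics/w4c.png",cv2.resize(c,None,fx=4.4,fy=4.4,interpolation=cv2.INTER_CUBIC)[:,:,::-1])
```

```text
rib (14.399999999999995, np.float64(2.3264445987463156)) -7.5643608431076155 -4.95291017565792
fence (10.799999999999997, np.float64(3.1740274960113894)) -34.57122766245311
75.975
[324.721 215.104]
244 135
```

View pics/w4c.png

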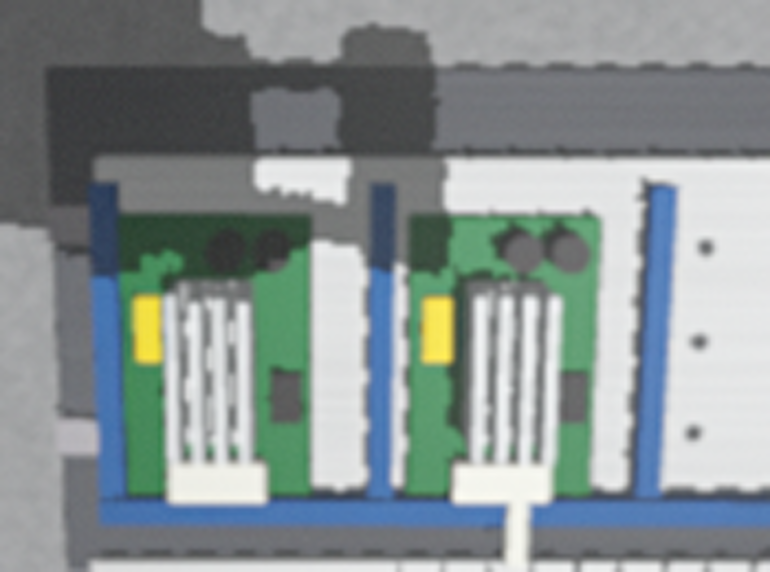

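w4c shows the bay-1 board flush on both sides. The bay-2 board is flush with the fence but has a gap of about 4 mm to its rib (crop columns 393–408), so I'll push it against the rib again, harder.

Run:
```python
from h import *
k=2;s=SEAT[k]; tp=lambda:np.array(bot.get_tool_pos())
bot.move_gripper(44); p=s+4*EY
bot.goto(at(p,95),down(YAW+np.pi/2)); bot.move_linear(at(p,45)); bot.move_linear(at(s-5*EY,45),feed=60)
r=guarded(-EY,14,4.5,1,30); print("rib",r,(tp()-s)@EY,bot.get_t()); q=tp()
bot.move_linear(list(tp()+EY*8)); bot.move_linear(at(tp(),95))
bot.goto([605,60,330],down(np.pi/2+YAW)); bot.wait(.2)
d=snap("wrist"); c=d["image"][135:265,244:419]
cv2.imwrite("pics/w5c.png",cv2.resize(c,None,fx=4.4,fy=4.4,interpolation=cv2.INTER_CUBIC)[:,:,::-1]); print(bot.get_t())
```

```text
rib (9, np.float64(6.176469474467696)) -11.902700653957194 82.3
84.3333
```

View pics/w5c.png

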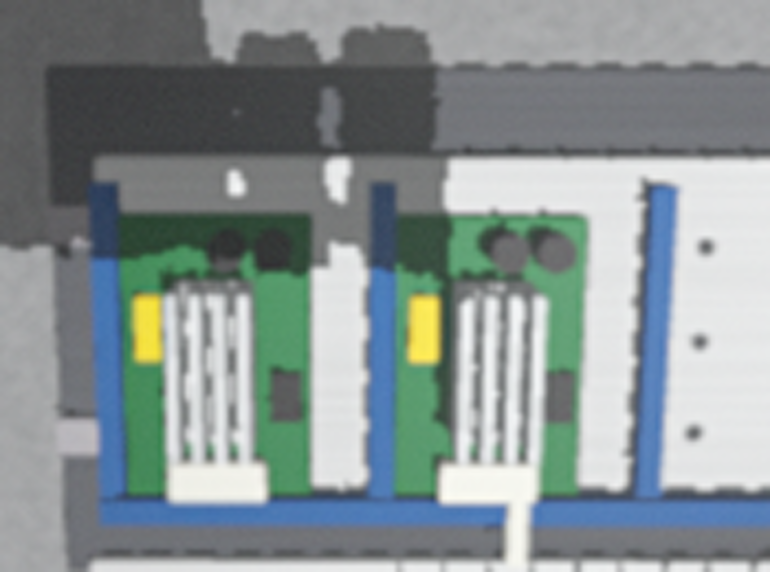

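Both boards are now flush with fence and rib, with no gap showing at crop column 395 or row 495. Next is the lever.

```bash
cat >> h.py <<'E'
BALL=np.array([511.5,323,0])
def lever_pose():
    p=BALL-34*EY
    for a in(YAW,YAW+np.pi):
        try: bot.goto(at(p,200),down(a)); break
        except bot.Unreachable: print("unreachable",a)
    bot.move_linear(at(p,113))
def stroke(log=True):
    p=BALL-34*EY; tp=lambda:np.array(bot.get_tool_pos())
    bot.wait(.25); f0=np.array(bot.get_wrist_force()); F=[]
    for s in list(range(8,56,8))+list(range(56,74,2)):
        bot.move_linear(at(p+s*EY,113),feed=80 if s<56 else 40); f=-(np.array(bot.get_wrist_force())-f0)@EY; F.append((s,round(float(f),1)))
        if f>24: break
    print(F,(tp()-p)@EY)
    bot.move_linear(at(p,113),feed=120); bot.wait(.3)
E
python3 - <<'E'
from h import *
bot.move_gripper(0); lever_pose(); d0=snap("side"); stroke(); d1=snap("side")
def st(d):
    o=[]
    for z,h in((120,None),):
        for a,c,l in blobs(mask(d,(0,150,60),(6,255,255)),8): o.append((int(a),c))
    for a,c,l in blobs(mask(d,(45,80,30),(85,255,200)),40): o.append(("g",int(a),c,onz(d,c,38)))
    return o
print(st(d0));print(st(d1));print(bot.get_t(),bot.get_tool_pos(),bot.get_wrist_force())
cv2.imwrite("pics/side2.png",d1["image"][:,:,::-1])
E
```

```text
[(8, 0.9), (16, 2.2), (24, 2.5), (32, 4.1), (40, 7.1), (48, 10.2), (56, 12.7), (58, 13.2), (60, 13.0), (62, 13.5), (64, 14.4), (66, 13.7), (68, 14.9), (70, 16.1), (72, 19.7)] 62.97496843405019
[(21, array([222.81 , 329.857])), (174, array([304.931, 346.138])), (521, array([397.021, 359.599])), ('g', 328, array([321.402,  84.012]), array([ 523.165, -696.005,   38.   ])), ('g', 342, array([341.535,  84.243]), array([ 460.263, -696.213,   38.   ])), ('g', 363, array([361.829,  84.468]), array([ 397.001, -696.451,   38.   ])), ('g', 332, array([381.452,  83.148]), array([ 335.675, -705.673,   38.   ])), ('g', 244, array([258.414, 259.504]), array([634.709,  42.402,  38.   ])), ('g', 42, array([243.119, 293.   ]), array([656.093, 138.281,  38.   ]))]
[(17, array([222.706, 329.588])), (169, array([305.   , 346.077])), (524, array([397.   , 359.618])), ('g', 329, array([321.374,  84.   ]), array([ 523.257, -696.074,   38.   ])), ('g', 342, array([341.474,  84.155]), array([ 460.463, -696.721,   38.   ])), ('g', 358, array([361.701,  84.475]), array([ 397.4  , -696.403,   38.   ])), ('g', 339, array([381.581,  83.342]), array([ 335.309, -704.54 ,   38.   ])), ('g', 231, array([257.545, 263.74 ]), array([635.171,  55.024,  38.   ])), ('g', 43, array([274.884, 280.047]), array([592.108, 100.6  ,  38.   ])), ('g', 76, array([244.408, 292.316]), array([653.602, 136.354,  38.   ]))]
92.6167 [515.477 289.704  81.949] [-0.155 -0.157  0.456]
```

```bash
sed -i 's/range(56,74,2)/range(60,80,3)/; s/f>24/f>20/' h.py
cat >> h.py <<'E'
def meas(full=False):
    """pointer minus mark along fixture y, from a wrist view"""
    bot.goto([590,150,330],down(np.pi/2+YAW)); bot.wait(.25); d=snap("wrist"); np.save("wm.npy",d,allow_pickle=True)
    m=min((c for a,c,l in blobs(mask(d,(0,130,50),(8,255,255)),4)+blobs(mask(d,(172,130,50),(180,255,255)),4) if a<60),key=lambda c:np.linalg.norm(onz(d,c,30)[:2]-[685,226]))
    M=onz(d,m,30); 
    # white gap in the blue fence/strip behind it: pointer between fence and rail
    hsv=cv2.cvtColor(d["image"],cv2.COLOR_RGB2HSV); res=[]
    for off in (-14,-12,-10,-8):
        prof=[]
        for t in np.arange(-130,60,1.):
            u,v=np.round(pix(d,np.r_[(M+off*EX+t*EY)[:2],40])).astype(int); prof.append(hsv[v,u,2] if hsv[v,u,1]<60 else 0)
        prof=np.array(prof); res.append([(off,i-130) for i in np.where(prof>150)[0]])
    return M,m,res
E
python3 - <<'E'
from h import *
g=lambda:[(int(a),onz(d,c,38)[:2]) for d in [snap("side")] for a,c,l in blobs(mask(d,(45,80,30),(85,255,200)),40) if c[1]>200]
for _ in range(4): stroke(); print(g())
print(bot.get_t()); bot.move_linear(at(BALL-34*EY,200))
M,m,r=meas();print(M,m)
for x in r:print(x)
print(bot.get_t())
E
```

```text
[(8, -1.0), (16, 1.2), (24, 4.7), (32, 8.0), (40, 10.1), (48, 10.6), (60, 10.1), (63, 10.6), (66, 11.8), (69, 13.7), (72, 18.9), (75, 24.0)] 63.09501214697481
[(266, array([630.092,  66.139])), (43, array([589.162, 111.333])), (58, array([651.179, 159.464]))]
[(8, -0.2), (16, 1.2), (24, 4.0), (32, 9.0), (40, 11.0), (48, 10.0), (60, 10.1), (63, 11.5), (66, 11.7), (69, 13.6), (72, 20.1)] 63.024169557257295
[(275, array([627.879,  80.828])), (77, array([649.586, 166.983])), (87, array([589.674, 168.4  ]))]
[(8, 0.3), (16, 1.7), (24, 5.3), (32, 10.2), (40, 11.9), (48, 11.1), (60, 11.1), (63, 12.4), (66, 12.9), (69, 14.6), (72, 19.8), (75, 26.2)] 63.061107064959785
[(262, array([628.715, 100.585])), (52, array([647.702, 193.117]))]
[(8, -0.7), (16, 0.8), (24, 4.3), (32, 8.9), (40, 9.6), (48, 10.5), (60, 10.8), (63, 12.8), (66, 11.6), (69, 13.8), (72, 19.5), (75, 24.9)] 63.07022926870956
[(91, array([653.853, 110.008])), (137, array([602.253, 115.661])), (57, array([591.923, 197.571])), (60, array([645.375, 207.451]))]
110.6417
[687.471 226.61   30.   ] [363.303 270.091]
[(-14, np.int64(-3
[... 11028 characters left out ...]
int64(25)), (-8, np.int64(26)), (-8, np.int64(27)), (-8, np.int64(28)), (-8, np.int64(29)), (-8, np.int64(30)), (-8, np.int64(31)), (-8, np.int64(32)), (-8, np.int64(33)), (-8, np.int64(34)), (-8, np.int64(35)), (-8, np.int64(36)), (-8, np.int64(37)), (-8, np.int64(38)), (-8, np.int64(39)), (-8, np.int64(40)), (-8, np.int64(41)), (-8, np.int64(42)), (-8, np.int64(43)), (-8, np.int64(44)), (-8, np.int64(45)), (-8, np.int64(46)), (-8, np.int64(47)), (-8, np.int64(48)), (-8, np.int64(49)), (-8, np.int64(50)), (-8, np.int64(51)), (-8, np.int64(52)), (-8, np.int64(53)), (-8, np.int64(54)), (-8, np.int64(55)), (-8, np.int64(56)), (-8, np.int64(57)), (-8, np.int64(58)), (-8, np.int64(59))]
113.0833
```

Run:
```python
from h import *
d=np.load("wm.npy",allow_pickle=True).item()
c=d["image"][235:290,300:400]; cv2.imwrite("pics/m1.png",cv2.resize(c,None,fx=8,fy=8,interpolation=cv2.INTER_CUBIC)[:,:,::-1])
```

```text
(no output)
```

View pics/m1.png

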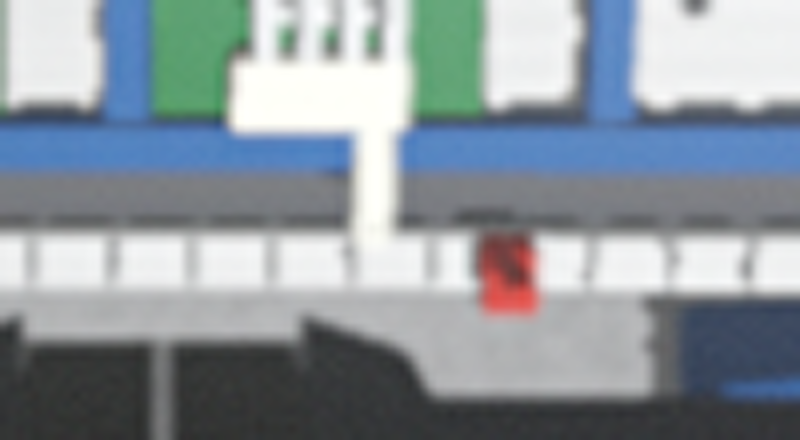

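m1 shows the pointer tip at crop column 375 and the mark at 510, with rail ticks every 80 px (15 mm). The pointer is therefore about 25 mm short. One more stroke would leave it at -10 mm and two at about +5 mm, so two are needed.

Run:
```python
from h import *
lever_pose(); stroke(); stroke(); bot.move_linear(at(BALL-34*EY,200)); print(bot.get_t())
M,m,r=meas(); d=np.load("wm.npy",allow_pickle=True).item()
cv2.imwrite("pics/m2.png",cv2.resize(d["image"][160:290,220:400],None,fx=4,fy=4)[:,:,::-1])
print("pointer",[t for o,t in r[0]],m)
bot.goto([490,90,330],down(np.pi/2)); bot.wait(.25); d=snap("wrist"); np.save("wv.npy",d,allow_pickle=True)
p=pix(d,[445,90,60]).astype(int);print(p,np.array(d["world_from_camera"])); u,v=p
c=d["image"][max(v-75,0):v+75,u-80:u+100];print(u-80,max(v-75,0))
cv2.imwrite("pics/v1.png",cv2.resize(c,None,fx=4,fy=4,interpolation=cv2.INTER_CUBIC)[:,:,::-1]);print(bot.get_t())
```

```text
[(8, -0.5), (16, 1.2), (24, 3.5), (32, 9.4), (40, 10.4), (48, 11.1), (60, 11.8), (63, 11.9), (66, 12.7), (69, 15.8), (72, 20.2)] 62.99683867683387
[(8, -0.2), (16, 0.9), (24, 3.0), (32, 8.5), (40, 10.5), (48, 10.3), (60, 11.5), (63, 11.8), (66, 12.7), (69, 13.4), (72, 19.8), (75, 24.8)] 63.070863038030645
124.7667
pointer [np.int64(1), np.int64(2), np.int64(3), np.int64(4), np.int64(5), np.int64(6), np.int64(7), np.int64(8), np.int64(9)] [363.    270.114]
[320 165] [[ -0.001  -0.967  -0.255 424.944]
 [  1.     -0.002   0.001  90.315]
 [ -0.001  -0.255   0.967 507.94 ]
 [  0.      0.      0.      1.   ]]
240 90
127.3333
```

View pics/v1.png

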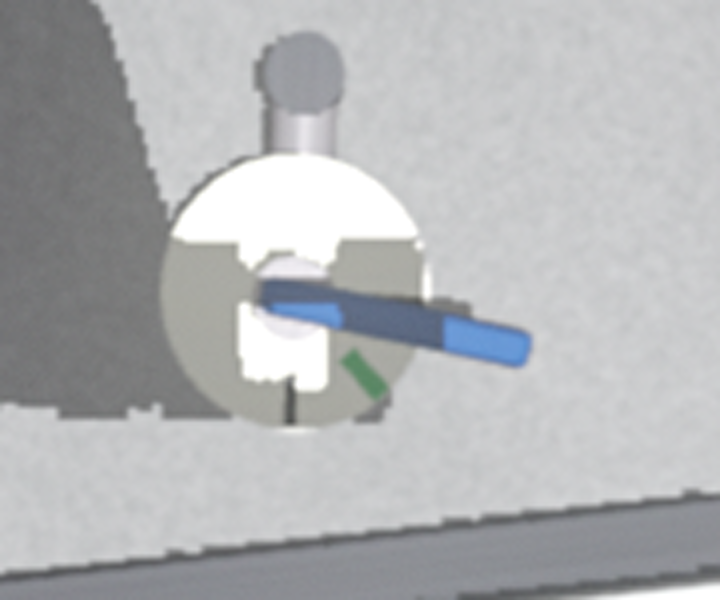

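v1 shows the dial centred at about (293,290) in the 4× crop (offset (240,90)). The green tick is at (365,373), the black 90° tick at (290,400), and the handle runs from (262,292) to (528,342). Before the valve, I'll check the pointer offset numerically.

Run:
```python
from h import *
d=np.load("wm.npy",allow_pickle=True).item(); hsv=cv2.cvtColor(d["image"],cv2.COLOR_RGB2HSV)
for r in range(255,275,2):
    row=hsv[r,350:385]; print(r,"".join("R" if (p[0]<10 or p[0]>170) and p[1]>110 else "B" if 95<p[0]<130 and p[1]>90 else "W" if p[1]<45 and p[2]>185 else "g" for p in row), row[::6,2])
f=np.linalg.norm
print("mm/px", [ (onz(d,(370,262),z)-onz(d,(360,262),z))@EY/10 for z in(20,30,40)])
v=np.load("wv.npy",allow_pickle=True).item(); P=lambda x,y,z:onz(v,(x/4+240,y/4+90),z)[:2]
c=P(293,290,45); g=P(365,373,45); b=P(290,400,45); ang=lambda p:np.degrees(np.arctan2(p[1],p[0]))
print("centre",c,"green",ang(g-c),f(g-c),"black",ang(b-c),f(b-c),"dial r",f(P(161,290,45)-P(427,290,45))/2,"green axis",ang(P(383,396,45)-P(348,354,45)))
h0,h1=P(262,291,82),P(530,343,82); print("handle ends",h0,h1,ang(h1-h0),f(h1-h0))
l=[x for x in blobs(mask(v,(100,60,30),(130,255,255)),40)]
for a,cc,m in l: print(a,cc)
```

```text
255 BBBBBBBBBBBBBBBgWWWWWBBBBBBBBBBBBBB [183 186 184 254 184 185]
257 ggggggggggggggggWWWWWgggggggggggggg [132 133 107 253 133 139]
259 gggggggggggggggWWWWWWgggggggggggggg [125 125 129 250 126 126]
261 gggggggggggggggWWWWWWgggggggggggggg [118 115  93 250 123 120]
263 gggggggggggggggWWWWWggggggggggggggg [125 130 102 242 133 111]
265 WWWWWWWWWggRRRgWWWWWWWWWWWWWWWWWWgW [231 232 106 244 197 226]
267 WWWWWWWWWgRRRRRRRWWWWWWWWWWWWWWWWWg [236 239 114 231 199 237]
269 WWWWWWWWWgRRRRRRgWWWWWWgWWWWWWWWWWW [237 238 169 235 213 238]
271 WWWWWWWWWggRRRRRRgWWWWWgWWWWWWWgggg [194 195 210 201 192 189]
273 gggggggggggRRRRRRgggggggggggggggggg [178 174 218 177 176 140]
mm/px [np.float64(1.499320875828159), np.float64(1.468581162051456), np.float64(1.4378414482747557)]
centre [441.473  81.025] green 41.58791048441024 36.23905784826411 black -1.8020722124636057 36.17713586042341 dial r 43.920619157715045 green axis 40.444970710224986
handle ends [440.464  72.345] [455.918 154.409] 79.33525427332441 83.50607857159473
790 [188.672 151.115]
581 [339.904 170.343]
292 [437.322 262.158]
225 [377.649 265.987]
247 [318.377 275.87 ]
288 [483.858 302.611]
451 [498.288 320.769]
300 [495.667 367.603]
```

The pointer column is 367.6 and the mark 363.3, so the pointer sits about +5 mm past the mark. One stroke fewer would have left it about -10 mm, so this is the nearest tooth. Next, the valve: axis at about (442,81), handle at 79.3°, target about 42.5° in world angle.

```bash
cat >> h.py <<'E'
AX=np.array([442.,81.])
def gp(t): return AX+55*np.array([np.cos(t),np.sin(t)])
def turn(t0,t1,op=30):
    t0,t1=np.radians([t0,t1])
    for s in(np.pi/2,-np.pi/2):
        J=[bot.inverse_kinematics(at(gp(t),62),down(t+s)) for t in(t0,t1)]
        if all(j is not None for j in J) and abs(J[0][6])<2.5 and abs(J[1][6])<2.5: break
    print("s",s,J[0][6],J[1][6])
    bot.move_gripper(op,15); bot.goto(at(gp(t0),125),down(t0+s)); bot.move_linear(at(gp(t0),62)); bot.move_gripper(0,15)
    print("grip",bot.get_opening(),bot.get_grasp_force())
    n=max(2,int(abs(t1-t0)/np.radians(6)))
    for t in np.linspace(t0,t1,n+1)[1:]: bot.move_linear(at(gp(t),62),rot=down(t+s),feed=60)
    bot.wait(.3); print("end",bot.get_opening(),bot.get_wrist_force(),bot.get_tool_pos()-np.array(at(gp(t1),62)))
    bot.move_gripper(op); bot.move_linear(at(gp(t1),140))
def handle():
    bot.goto([490,90,330],down(np.pi/2)); bot.wait(.25); d=snap("wrist"); np.save("wv.npy",d,allow_pickle=True)
    m=mask(d,(100,60,30),(130,255,255)); p0=pix(d,[*AX,82])
    l=min(blobs(m,200),key=lambda b:np.linalg.norm(b[1]-pix(d,[*gp(np.radians(60)),75])))[2]
    P=np.array([onz(d,(x,y),80)[:2] for y,x in zip(*np.where(l))],np.float32)
    r=cv2.minAreaRect(P); q=cv2.boxPoints(r); e=max([q[1]-q[0],q[2]-q[1]],key=np.linalg.norm)
    print("handle",np.degrees(np.arctan2(e[1],e[0]))%180,r,"fit",cv2.fitLine(P,cv2.DIST_L2,0,.01,.01).ravel())
    g=min((b for b in blobs(mask(d,(50,60,30),(85,255,255)),10)),key=lambda b:np.linalg.norm(b[1]-pix(d,[468,105,45])))[1]
    print("green",g,onz(d,g,45)[:2])
E
python3 - <<'E'
from h import *
handle(); turn(79.3,42.5); handle(); print(bot.get_t())
E
```

```text
handle 78.043465 ((449.1361083984375, 113.43357849121094), (82.8676986694336, 11.431724548339844), 78.04346466064453) fit [  0.199   0.98  449.591 114.336]
green [330.881 183.595] [468.437 104.225]
s -1.5707963267948966 -0.13107093995700836 -0.582943404425045
grip 11.935460586826096 15.000694880727679
end 11.789706884361426 [0.447 0.076 6.284] [1.246 0.403 0.801]
handle 42.547493 ((466.6470947265625, 103.14260864257812), (82.77972412109375, 10.892816543579102), 42.547481536865234) fit [  0.739   0.674 466.371 102.995]
green [336.826 279.128] [604.811 114.015]
135.9333
```

Run:
```python
from h import *
bot.goto([590,160,330],down(np.pi/2+YAW)); bot.wait(.3); d=snap("wrist"); hsv=cv2.cvtColor(d["image"],cv2.COLOR_RGB2HSV)
cls=lambda p:"G" if 40<p[0]<90 and p[1]>70 else "B" if 95<p[0]<130 and p[1]>80 else "W" if p[1]<45 and p[2]>150 else "g" 
S=SEAT[1]+100*EY; 
r0=pix(d,S+30*EX).astype(int)
for r in range(r0[1]-58,r0[1]+16,5): print(r,"".join(cls(p) for p in hsv[r,r0[0]-40:r0[0]+105]))
for c in (-14,8,50,65): print("col","".join(cls(p) for p in hsv[r0[1]-60:r0[1]+25,r0[0]+c]))
w4=np.load("w4.npy",allow_pickle=True).item()
e=snap("side"); print([(int(a),c) for a,c,l in blobs(mask(e,(0,150,60),(6,255,255)),8)],bot.get_t())
```

```text
178 gggggggggggBBBBBgggWWWWWWWWWWWWWWWWWWWWWWWWWWWWWWWWWWWgWWgWWWWWWWWWWWWgWWggggggggWWWWWWWgWWWWWWWWWWWWWWWWWWWWWWWWWWWWWWWWWWWWWWWWWWWWWWWWgBBggWWW
183 gggggggggggBBBBBBgggggggggggggggggggggggggggggggggggggggggggggggWgggggWWgggBBBBggWWWWWWggWWWWWWWWWWWWWWWWWWWWWWWWWWWWWWWWWWWWWWWWWWWWWWWgBBBBBBgW
188 gggggggggggBBBBBBGGGGGGGGGGGGGGGGGGGGGgggggggGGGGggggggggggGgWWWWWWWWWgggggBBBBBgggggggggggGGGGGGGGGGggggggGGGGggggggGGGGGGWWWWWWWWWWWWWgBBBBBBWW
193 gggggggggggBBBBBBGGGGGGGGGGGGGGGGGGGGgggggggggggggggggggggGGWWWWWWWWWWWWWWgBBBBgggggggggggGGGGGGGGGGggggggggggggggggggggWGgWWWWWWWWWWWWWgBBBBBgWW
198 ggggggggggWBBBBBBBGGGGGGGGGGGGGGGGGGGGGgGgggGGGGGGGGGGGGGGGGWWWWWWWWWWWWWWBBBBBBGGGGGGGGGGgGGGGGGGGGggGGggggGGGGGGgggggGGGWWWWWWWWWWWWWggBBBBBgWW
203 gggggggggggBBBBBBBGGGgggggggWWWWWWWWWWWWWWWWWWWWGGGGGGGGGGGGWWWWWWWWWWWWWWBBBBBBGGGgggggggggggWWWWWWWWWWWWWWWWWWWWgGGGGGGGWWWWWWWWWWWWWWBBBBBBWWW
208 gggggggggggBBBBBBBGGgggggggWWWWWWWWWWWWWWWWWWWWWgGGGGGGGGGGGWWWWWWWWWWWWWWBBBBBBGGGgggggggggggWWWWWWWWWWWWWWWWWWWWWGGGGGGGWWWWWWWWWWWWWgBBBBBgWWW
213 gggggggggggBBBBBBBGGGgggggggWWWWWWWWWWWWWWWWWW
[... 920 characters left out ...]
WWWWWWWgBBBBBBGGGGGGGGGWWWWWWWWWWWWWWWWWWWWWWWWgGGGGGGgWWWWWWWWWWWWgBBBBBgWWWWW
248 ggggggggggggWBBBBBBBggGGGGGGWWWWWWWWWWWWWWWWWWWWWWWWggGGGGGGGggggggggggggBBBBBBBGGGGggGGGWWWWWWWWWWWWWWWWWWWWWWWWgGggggGGgggggggggggggBBBBBBBgggg
col gWWWWgWgggGGGGGGGGGGGGGGGGGggggggggggggggggGGGGGGGGGGGGGGGGGGGGGGGGGGGGGGBBBBBBgggggg
col gWWWgWWgggGGGgggggggGGGGGGGGGGgggggggggggggggggggggWWWWWWWWWggggWWWWWWWWWWWBBBBgggggg
col WWWWWWWWWgggggggGGGGGGggggggggggggggggggggggggggggggggggGGGGGGGggWWWWWWWWWgBBBBgWWWgg
col WWWWWWWWWgGGgggggggggggggggWWWWWWWWWWWWWWWWWWWWWWWWWWWWWWWWWWWWWWWWWWWWWWWWWWWWWWWWWW
[(19, array([222.895, 329.579])), (155, array([304.768, 346.103])), (510, array([397.   , 359.745]))] 136.8917
```

```bash
python3 -c "
from cell import bot
print(bot.job_done(),bot.get_t())"
```

```text
the job is handed in; nothing more can be done
the job is handed in; nothing more can be done
```

I handed in the job after about 137 s: both boards are flush in bays 1 and 2, the shuttle was pumped 7 strokes to the tooth nearest the mark (about 5 mm past it), the lever is back at rest, and the valve is at about 45° (within roughly 2° by camera); I did not re-measure the bystanders at the end.

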